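Power up the sanding station

ROBOT

A 7-joint arm with a two-finger parallel gripper is mounted at the origin on the work surface. World frame = base frame: x ahead of the robot, y to its left, z up, the work surface at z = 0. Lengths are in m, angles in rad, forces in N, time in s.
With the tool pointing down it reaches from about 0.35 to 0.9 m from the base axis. Payload 8.1 kg.
Tool frame: the origin (TCP) lies midway between the tips of the shut fingers; the grasp point (between the pads) lies arm.grasp_offset behind it (arm.grasp_offset is the distance from the TCP to the grasp point, in m); z points along the fingers, y is the line along which they close (so a half turn about z gives the same grasp; the last joint's range is limited). The gripper opens to 92 mm and grips with 3 to 60 N. Pads are 19 mm wide; open, the fingers measure 130 mm over their backs; the gripper's body (75 mm by 190 mm) begins 47 mm behind the grasp point.
Start: joints at [-1.339, 0.434, 0.025, 1.573, -0.012, 1.134, -0.075], TCP at [0.205, 0.59, 0.227] pointing down, gripper open.
Joint ranges: [-2.62, 2.62], [-0.44, 2.09], [-1.27, 1.32], [0.08, 2.57], [-1.32, 4.46], [0.12, 2], [-2.74, 2.74]. Speed limits (rad/s): [2.22, 2.22, 3.01, 3.01, 3.14, 3.14, 3.14].

INTERFACE

Orientations are given as a rotation vector (axis times angle).
In Python, from cell import observe, imaging, arm gives the robot as it stands.
- The arm moves only by the tool apply_moves, never from a script. Its argument "commands" is a list of rows, each a list of 5 numbers: the opening in per cent of the stroke, from 0 (shut) to 100 (fully open), then the shift along the world's x, y, z in units of 0.06 m (1.0 is 0.06 m), then the turn about the world's z in units of 0.5 rad (1.0 is 0.5 rad). A call has 1 to 12 rows; each row shifts and turns the commanded pose from where the row before left it; what a row does not reach is not made up. A row lasts 1/8 s, in which the tool goes at most 62.5 mm and 10.7 degrees, less where a joint would pass 70% of its speed; a pose out of reach is approached as far as the arm can. A call with a number of a shift or a turn outside -1 to 1 is refused whole. A call with a gripper value outside its range is refused whole. The fingers move at their own pace and stop on an object; "newtons" is the grip in N (left out, the last holds). Time passes only in rows, so rows that do not move let the fingers close. It gives the time, the measured TCP pose, the force, the opening and the grip force at its end, in the units of the state.
- observe(): the state, without advancing time (a new reading comes with each control period).
- imaging.get_image(name): name is "scene" or "top"; returns (picture, depth): 384x512x3 uint8, red, green, blue; 384x512 float32, m along the optical axis (not along the pixel's ray), 0 where there is no reading.
- imaging.camera_params(name): a dict with "camera_matrix" (3x3 intrinsics, pixels), "dist" ([k1, k2, p1, p2, k3] as OpenCV has them; the pictures are not rectified), "origin" and "rotation" of the camera in the world. Camera axes: x right, y up, looking along -z (the intrinsics and any distortion apply to the point x, -y, -z); pixel columns grow to the right and rows downward; lengths in m; the calibration is good to about 2 mm. A picture is of the moment at which its call begins. camera_params takes no time and is no camera call.
- arm.sign_off(): hands the job in; it is judged then, once.
The state is a dict: "clock": time; "joints": joint angles; "dq": joint speeds; "joint_efforts": joint torques, N m; "position": TCP position; "ee_rot": TCP orientation; "force": force on the tool from outside, world axes, zero at the start; "ft_torque": the same for the moment, N m; "width": opening from 0.0 (shut) to 1.0 (fully open); "gripper_force": force on a finger pad.
Only numpy, scipy, OpenCV 4.12 (cv2) and the standard library are available. Lean on these libraries where they do the work, as an engineer would, in place of code of your own. Each camera call takes 0.05 s, during which the arm holds its last target. There are 200 camera calls.

TASK

Get the sanding station running with the closed fingertips, in this order: first push the raised half of the rocker on the mains box fully down so that it stays over, next press the latching key on the dust extractor's loose remote fully down, and last press the round start button on the sander's starter box fully in for about half a second and let it come back up. Never press the start button before mains and extraction are on, never press the square stop key, and only touch: leave the remote lying on the bench where it is and do not disturb the glue bottle, offcut, mallet or chisel.

Things in the scene. Friction and masses are not known exactly. Their poses are not given: they have to be found in the camera images.
- mains_box: Mains box: painted grey case 100 (x) x 140 (y) x 60 mm high, fixed to the bench, with a single large plain grey V-shaped rocker on top. Origin: centre of its underside; z up. The rocker's long axis runs along the box's y; the half to be pressed lies on the box's +y side.
- rocker (a joint): Angle of the rocker about its pivot (rad): about 0 to 0.06 at the start (off, the +y half slopes up by 0.36 to 0.30 rad), 0.36 = fully over (on, the +y half then lies level). It stays where it is left; it has no spring, only friction: about 2 to 4 N on the raised half moves it, then it meets a hard stop.
- rocker_press (a point): Point on the upper face of the rocker's +y half, 30 mm out from the pivot (the half is 42 mm long, 44 mm wide). It moves with the rocker: about 10 mm above the pivot when off, level with it when on. Pressing straight down here turns the rocker on.
- rocker_pivot (a point): The rocker's pivot, in the upper face at its middle, 75 mm above the bench. The pivot axis is the mains box's x. The case's top is 15 mm below this.
- remote: Dust extractor's hand remote, loose on the bench: grey plastic block 72 (x) x 120 (y) x 28 mm high, about 0.35 kg, with one black key and a small wire loop at its -y end. Origin: centre of its underside; z up.
- key (a joint): How far the remote's key is pressed (m): near 0 at the start, 0.006 = fully down. It latches by friction: it stays where it is left, moves at about 3 N and then meets a hard stop.
- key_top (a point): Centre of the top of the remote's black key, 40 (x) x 46 (y) mm, which stands 10 mm above the remote's top (38 mm above the bench) when up and 4 mm when down; it lies 12 mm from the remote's middle towards its +y. Moves with the key.
- starter_box: The sander's starter box: painted grey case 90 (x) x 160 (y) x 60 mm high, fixed to the bench, with two black controls in steel collars 8 mm high on its top: a round one (start, box's +y side) and a square one (stop, -y side), 80 mm apart. Origin: centre of its underside; z up.
- start (a joint): How far the round start button is pressed (m): 0 = out, 0.007 = fully in, at a hard stop. A spring pushes it back: 1.5 N to begin, 5 N fully in.
- start_top (a point): Centre of the top of the round start button, 36 mm diameter, 80 mm above the bench when out (12 mm above its round collar). Moves with the button.
- stop (a joint): How far the square stop key is pressed (m): 0 = out, 0.007 = fully in. Springs back like the start button. Not to be pressed.
- stop_top (a point): Centre of the top of the square stop key, 36 x 36 mm, 80 mm above the bench.
- glue: Glue bottle, standing loose behind the starter box: 52 mm diameter, 115 mm high. Origin: centre of its underside. Leave alone.
- offcut: Light wood joint offcut lying loose beyond the remote: 34 (x) x 90 (y) x 30 mm with a 16 mm high tenon on its middle. Origin: centre of its underside. Leave alone.
- mallet: Rubber mallet with wooden handle lying loose at the far side of the bench, about 275 mm long and 64 mm high; its head is 110 mm wide at its own +x end. Origin: under the handle, 110 mm from the middle of the head. Leave alone.
- chisel: Wood chisel lying loose on the robot's side of the work: 233 mm long along its own x, 24 mm high, handle towards -x, blade towards +x. Origin: on the bench under the ferrule. Leave alone.
Not all that is in view belongs to the job. What is shaped like the starter_box but green or orange is not meant. Leave any orange or yellow look-alike of the mains_box alone.

How it is judged:
On the way, in this order (a step that is already met when the one before it is completed fails the run):
1. the rocker is pushed fully over to on (value of joint rocker above 0.31 rad), for 0.1 s.
2. the remote's key is pressed fully down (value of joint rocker above 0.31 rad and value of joint key above 0.0048 m), for 0.1 s.
3. the round start button is pressed fully in (all of step 2 and value of joint start above 0.0055 m), for 0.2 s.
At the end, for the whole second after the job is handed in: The rocker is over to on (beyond 0.31 rad), the remote's key is down (beyond 4.8 mm), the start button and the stop key are out (within 1.5 mm), the remote lies flat, still and within 30 mm of where it was, and glue bottle, offcut, mallet and chisel are within 25 mm of where they were (all of step 2 and value of joint each of start, stop below 0.0015 m and angle between remote's own z axis and vertical below 0.1 rad and height (world z) of remote below 0.008 m and distance of remote from where it was at the start of the episode below 0.03 m and linear speed of remote below 0.02 m/s and distance of each of glue, offcut, mallet, chisel from where it was at the start of the episode below 0.025 m); the robot touches nothing.
It fails at once if the start button is pressed (beyond 3 mm) before the rocker is on and the remote's key is down (value of joint start above 0.003 m and not (value of joint rocker above 0.31 rad and value of joint key above 0.0048 m)).
It fails at once if the stop key is pressed (beyond 3 mm) (value of joint stop above 0.003 m).
It fails at once if the remote is lifted (over 15 mm), tipped (over 0.35 rad) or pushed away (over 40 mm) (height (world z) of remote above 0.015 m or angle between remote's own z axis and vertical above 0.35 rad or distance of remote from where it was at the start of the episode above 0.04 m).
It fails at once if a bystander (glue bottle, offcut, mallet, chisel) is moved by more than 30 mm (distance of any of glue, offcut, mallet, chisel from where it was at the start of the episode above 0.03 m).
It also fails if it takes over 51 s, if anything falls off the work surface, if the arm or the gripper's body presses on something with over 40 N, if the wrist force passes 120 N, or if a joint passes its speed limit or range.

## Working session

There is one attempt and no reset: what is moved stays moved. The work goes in short steps, Python scripts to look and compute and a tool call to move; the robot and the scene stay as the last step left them, time stands still between calls to the robot, and variables do not carry over. Pictures are saved under pics/ and viewed, at most 10 in all, crops included, and the job is handed in when it is done.

Besides the shell and the picture viewer there is one more tool, called after ">>>" in YAML: its name, and indented under it one key for each argument. apply_moves: Moves the arm, as the interface text tells. Its arguments: {"type":"object","properties":{"commands":{"type":"array"},"newtons":{"type":"number"}},"required":["commands"]}

```bash
mkdir -p pics; cat > h.py <<'E'
import numpy as np, cv2
from cell import observe, imaging, arm
def world(name, uv, depth=None, z=None):
    p=imaging.camera_params(name); K=np.array(p['camera_matrix']); R=np.array(p['rotation']); o=np.array(p['origin'])
    uv=np.array(uv,float).reshape(-1,1,2)
    n=cv2.undistortPoints(uv,K,np.array(p['dist']))[:,0]
    r=np.c_[n[:,0],-n[:,1],-np.ones(len(n))]@R.T
    s=np.asarray(depth).reshape(-1) if depth is not None else (z-o[2])/r[:,2]
    return o+r*s[:,None]
E
python3 - <<'E'
from h import *
for n in('top','scene'):
    im,d=imaging.get_image(n); np.savez(f'{n}.npz',im=im,d=d)
    cv2.imwrite(f'pics/{n}.png',im[:,:,::-1]); p=imaging.camera_params(n); print(n,p['origin'],p['rotation'],p['camera_matrix'],p['dist'])
E
```

```text
top [0.4781715  0.00838947 1.07384674] [ 0.04052952 -0.07041469 -1.58802321] [[348.30924125   0.         252.73959709]
 [  0.         348.30924125 188.50425795]
 [  0.           0.           1.        ]] [-0.09534976  0.          0.          0.          0.        ]
scene [ 1.39527684 -0.11496964  0.61408552] [0.82439489 0.72548628 1.31746095] [[389.97642089   0.         255.31652859]
 [  0.         389.97642089 191.20055083]
 [  0.           0.           1.        ]] [0.03132612 0.         0.         0.         0.        ]
```

View pics/top.png

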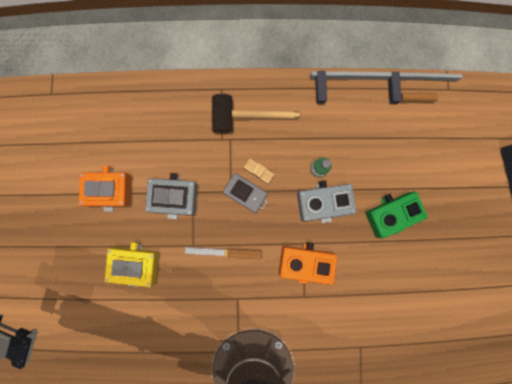

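View pics/scene.png

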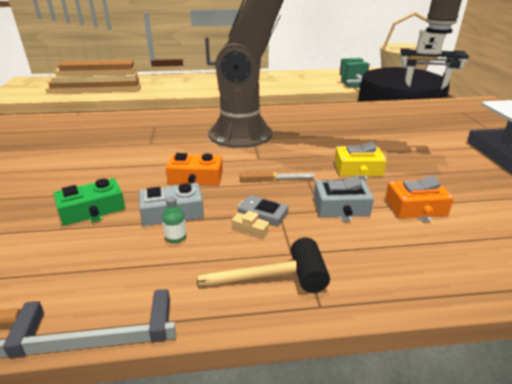

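The top view shows the grey mains box at (171,197), the remote at (246,192) with its loop at (262,207), and the grey starter at (327,202). On the starter, the round start is at (316,204) and the square stop at (342,200). The look-alikes are the orange (103,190) and yellow (131,268) mains boxes and the green (397,215) and orange (309,265) starters. Grey is the colour described, so I'm confirming the grey ones in a crop.

```bash
sed -i "s/R=np.array(p\['rotation'\])/R=cv2.Rodrigues(np.array(p['rotation'],float))[0]/" h.py
python3 - <<'E'
from h import *
f=np.load('top.npz');im,d=f['im'],f['d']
cv2.imwrite('pics/crop.png',cv2.resize(im[155:235,140:370,::-1],None,fx=3.4,fy=3.4,interpolation=cv2.INTER_CUBIC))
g=np.mgrid[0:384,0:512]; uv=np.stack([g[1],g[0]],-1).reshape(-1,2)
P=world('top',uv,depth=d.reshape(-1)).reshape(384,512,3); np.save('P.npy',P)
print('mains z mm rows188..206 step3, cols 144..198 step 3')
print((P[180:218:3,144:200:3,2]*1000).astype(int))
print('remote');print((P[174:214:3,222:272:3,2]*1000).astype(int))
print('starter');print((P[180:226:3,298:358:3,2]*1000).astype(int))
for n,uv,z in[('pivot',(171,197),.075),('remote',(246,192),.028),('start',(316,204),.08),('stop',(342,200),.08)]: print(n,world('top',uv,z=z))
E
```

```text
mains z mm rows188..206 step3, cols 144..198 step 3
[[   0   -1   61   60   58   61   56   61   60   59   54   57   54   -1
     0   -1    0   -3   -1]
 [   2   59   58   63   59   56   60   56   58   64   58   55   59   59
    59   57   60   35    2]
 [  -3   57   61   61   65   69   73   70   66   62   61   64   61   60
    56   56   56   28    0]
 [   0   57   59   63   89   81   81   76   77   71   75   72   62   62
    61   58   59   26   -1]
 [   0   56   59   62   88   82   79   78   75   74   74   70   72   71
    58   55   59   23   -2]
 [   0   62   60   87   85   85   76   78   73   74   76   74   72   74
    60   60   57   20    0]
 [   0   58   61   87   89   82   80   75   77 1073   78   71   76   75
    63   58   63   11    0]
 [   1   60   63   89   86   82   82   75   62   73   75   71   74   68
    64   59   57   10    2]
 [   2   58   60   64   71   70   70   72   60   59   73   75   76   64
    58   60   55   -1   -4]
 [   2   57   59   62   61   57   59   63   62   61   66   63   61   63
    55   59   56   -1    0]
 [  -2   63   55   58   60   58   61   56   55  
[... 2687 characters left out ...]
 -2   43   58   58   61   60   58   61   57   60   55   60   58   55
    59   56   60   60   58   -1]
 [   1   28   60   58   60   58   59   61   60   60   56   55   57   56
     0   -3    1    1   -2   -2]
 [   1   23   60   59   59   57   58    1    2    2    6    3    0   -5
    -2    0   -1    0   -1    1]
 [   0   -1    2   -1   -1    3    0   -2    3    3    1   -4    0    1
    -1   -1   -2    0    0    3]
 [  -3    0   -3    1    0   -5    3   -2    0   -3   -1    0   -1   -1
     0    0   -1   -3   -1    0]]
pivot [[0.52810574 0.22409738 0.075     ]]
remote [[0.54162204 0.00830808 0.028     ]]
start [[ 0.50040206 -0.19193839  0.08      ]]
stop [[ 0.51041838 -0.26816513  0.08      ]]
```

View pics/crop.png

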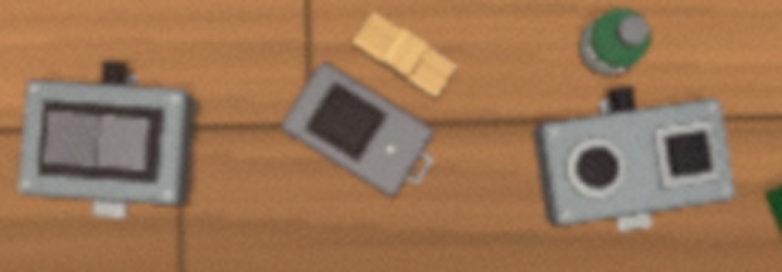

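The crop confirms the grey boxes. The mains box's raised half is the left one (+y), where depth gives 85–89 mm at the outer end. The remote's key is at crop (345,122), the round start at (598,167), and the square stop at (689,155), at the -y end.

```bash
python3 - <<'E'
from h import *
f=np.load('top.npz');im=f['im'];P=np.load('P.npy');Z=cv2.medianBlur(P[:,:,2].astype(np.float32),3)
def m(c0,c1,r0,r1,lo,hi,z,dark=None):
    M=np.zeros(Z.shape,bool);M[r0:r1,c0:c1]=True
    M&=(Z>lo)&(Z<hi)
    if dark: M&=im.max(2)<dark
    v,u=np.nonzero(M); w=world('top',np.c_[u,v],z=z)
    r=cv2.minAreaRect((w[:,:2]*1000).astype(np.float32))
    print(len(u),u.mean().round(1),v.mean().round(1),'mean',w.mean(0).round(4),'rect',np.round(r[0]),np.round(r[1]),round(r[2],1),'z',np.median(P[v,u,2]).round(4))
m(146,196,178,218,.05,.1,.06)
m(150,186,184,210,.067,.1,.077)
m(228,262,176,208,.032,.045,.038)
m(222,268,172,214,.018,.045,.028)
m(300,330,188,220,.072,.09,.080)
m(300,330,188,220,.05,.09,.080,80)
m(330,356,186,215,.072,.09,.080)
m(298,358,180,226,.05,.09,.060)
for n,uv,z in[('pivot',(168.8,196.5),.075)]: print(n,world('top',uv,z=z))
print(observe()['position'],observe()['ee_rot'],arm.grasp_offset)
E
```

```text
1617 169.6 196.3 mean [0.531  0.2317 0.06  ] rect [531. 232.] [139. 100.] 85.2 z 0.0616
584 168.2 196.1 mean [0.5309 0.2317 0.077 ] rect [531. 232.] [87. 57.] 89.0 z 0.0756
208 241.4 189.8 mean [0.5478 0.0219 0.038 ] rect [566.  10.] [47. 87.] 55.3 z 0.0366
1041 246.1 190.9 mean [0.545  0.0079 0.028 ] rect [563.  -1.] [119. 124.] 57.9 z 0.0284
120 315.4 203.7 mean [ 0.5014 -0.1903  0.08  ] rect [ 502. -191.] [32. 32.] 88.8 z 0.0787
93 315.2 203.8 mean [ 0.501  -0.1895  0.08  ] rect [ 500. -189.] [29. 29.] 88.3 z 0.079
155 342.7 199.8 mean [ 0.5109 -0.2701  0.08  ] rect [ 510. -270.] [38. 35.] 88.9 z 0.0786
1629 326.8 202.2 mean [ 0.5055 -0.2282  0.06  ] rect [ 506. -229.] [ 90. 159.] 7.0 z 0.0603
pivot [[0.52965035 0.23045781 0.075     ]]
[0.20527792 0.58986652 0.2260312 ] [-5.23564461e-01 -3.09758091e+00  2.15070656e-03] 0.0188
```

>>> apply_moves:
  commands:
    - [0,0.6,-0.6,0,-0.3]
    - [0,0.6,-0.6,0,-0.3]
    - [0,0.6,-0.6,0,-0.3]
    - [0,0.6,-0.6,0,-0.3]
    - [0,0.6,-0.6,0,-0.3]
    - [0,0.6,-0.6,0,-0.3]
    - [0,0.6,-0.6,0,-0.3]
    - [0,0.6,-0.6,0,-0.3]
    - [0,0.6,-0.6,0,-0.2]
    - [0,0,0,0,0]
  newtons: 20

```text
clock: 1.35
position: [0.5322, 0.2616, 0.2266]
ee_rot: [2.298, 2.138, -0.001]
force: [-0.9, 0.3, 0.2]
width: 0.006
gripper_force: 0.0
```

>>> apply_moves:
  commands:
    - [0,0,0,-0.8,0]
    - [0,0,0,-0.8,0]
    - [0,0,0,-0.3,0]
    - [0,0,0,-0.15,0]
    - [0,0,0,-0.15,0]
    - [0,0,0,-0.15,0]
    - [0,0,0,-0.05,0]
    - [0,0,0,0,0]

```text
clock: 2.35
position: [0.5295, 0.2663, 0.0829]
ee_rot: [2.291, 2.149, 0.0]
force: [0.2, -0.6, -0.3]
width: 0.006
gripper_force: 0.1
```

>>> apply_moves:
  commands:
    - [0,0.04,-0.07,-0.06,0]
    - [0,0,0,-0.05,0]
    - [0,0,0,-0.05,0]
    - [0,0,0,0,0]

```text
clock: 2.85
position: [0.5325, 0.2616, 0.0751]
ee_rot: [2.292, 2.148, 0.002]
force: [-6.7, -3.1, 24.2]
width: 0.005
gripper_force: 12.3
```

24 N at z = 0.075 means the rocker is on its stop. I'm lifting, moving over the key and checking with depth.

>>> apply_moves:
  commands:
    - [0,0,0,0.8,0]
    - [0,0,-0.5,0.3,0]
    - [0,0.05,-0.8,0,0]
    - [0,0.05,-0.9,0,0]
    - [0,0.05,-0.9,0,0]
    - [0,0.1,-0.9,0,0]
    - [0,0,0,0,0]

```text
clock: 3.72
position: [0.5466, 0.0161, 0.1392]
ee_rot: [2.299, 2.138, -0.002]
force: [-0.3, 0.2, -0.2]
width: 0.004
gripper_force: 0.0
```

```bash
python3 - <<'E'
from h import *
im,d=imaging.get_image('top')
uv=np.array([(u,v) for v in range(190,203) for u in range(154,183)])
P=world('top',uv,depth=d[uv[:,1],uv[:,0]])
for u in range(154,183,4):print(u,np.round(np.median(P[uv[:,0]==u],0),4))
print(observe()['position'],observe()['force'])
im,d=imaging.get_image('scene')
cv2.imwrite('pics/s2.png',cv2.resize(im[90:270,190:410,::-1],None,fx=3,fy=3))
E
```

```text
154 [0.5319 0.2737 0.0737]
158 [0.5318 0.2619 0.0743]
162 [0.5313 0.2501 0.0752]
166 [0.5312 0.2388 0.074 ]
170 [0.5309 0.2267 0.0766]
174 [0.5304 0.2141 0.0814]
178 [0.5301 0.2019 0.0849]
182 [0.5298 0.1904 0.0851]
[0.54657101 0.01946538 0.13901886] [-0.27328647  1.14871056 -0.3255162 ]
```

View pics/s2.png

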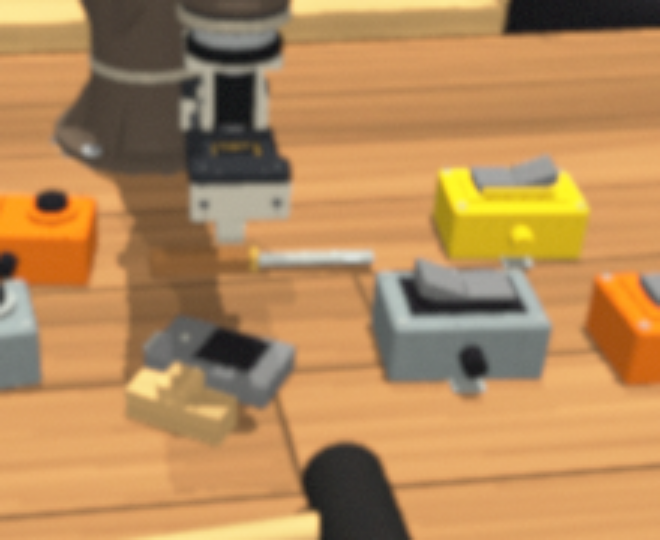

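The crop shows the rocker's +y half level and its -y half up. Depth agrees, at 0.074 across the +y half. The tool hangs over the key, so I'm pressing it.

>>> apply_moves:
  commands:
    - [0,0,0,-0.7,0]
    - [0,0,0,-0.6,0]
    - [0,0,0,-0.2,0]
    - [0,0,0,0,0]
    - [0,0,0,-0.1,0]
    - [0,0,0,-0.1,0]
    - [0,0,0,0,0]

```text
clock: 4.7
position: [0.547, 0.0222, 0.0373]
ee_rot: [2.291, 2.149, 0.001]
force: [1.0, 0.8, 0.5]
width: 0.002
gripper_force: 0.0
```

>>> apply_moves:
  commands:
    - [0,0,0,-0.04,0]
    - [0,0,0,-0.04,0]
    - [0,0,0,-0.03,0]
    - [0,0,0,0,0]

```text
clock: 5.2
position: [0.5471, 0.0221, 0.0321]
ee_rot: [-2.292, -2.149, -0.002]
force: [-7.1, 0.8, 23.9]
width: 0.004
gripper_force: 12.1
```

>>> apply_moves:
  commands:
    - [0,0,0,0.6,0]
    - [0,0,0,0.9,0]
    - [0,-0.1,-0.6,0.3,0]
    - [0,-0.2,-0.9,0,0]
    - [0,-0.2,-0.9,0,0]
    - [0,-0.2,-0.9,0,0]
    - [0,-0.07,-0.23,0,0]
    - [0,0,0,0,0]
    - [0,0,0,0,0]

```text
clock: 6.32
position: [0.5011, -0.1878, 0.1383]
ee_rot: [-2.289, -2.151, -0.001]
force: [-0.1, 0.5, -0.3]
width: 0.005
gripper_force: 0.0
```

```bash
python3 - <<'E'
from h import *
im,d=imaging.get_image('top')
M=np.load('P.npy')[:,:,2]
v,u=np.mgrid[184:197,236:248];uv=np.c_[u.ravel(),v.ravel()]
P=world('top',uv,depth=d[uv[:,1],uv[:,0]]); print(P.mean(0),np.median(P[:,2]),np.median(M[184:197,236:248]))
f=np.load('top.npz')
print(cv2.absdiff(im,f['im'])[160:215,222:282].mean())
print(observe()['position'],observe()['force'])
cv2.imwrite('pics/t3.png',cv2.resize(im[150:240,215:365,::-1],None,fx=5,fy=5,interpolation=cv2.INTER_CUBIC))
E
```

```text
[0.54768325 0.02169623 0.03117779] 0.031210235871789282 0.036510782836892686
13.21949494949495
[ 0.50118749 -0.18768404  0.13828877] [-0.22558212  0.26395773  0.21544619]
```

View pics/t3.png

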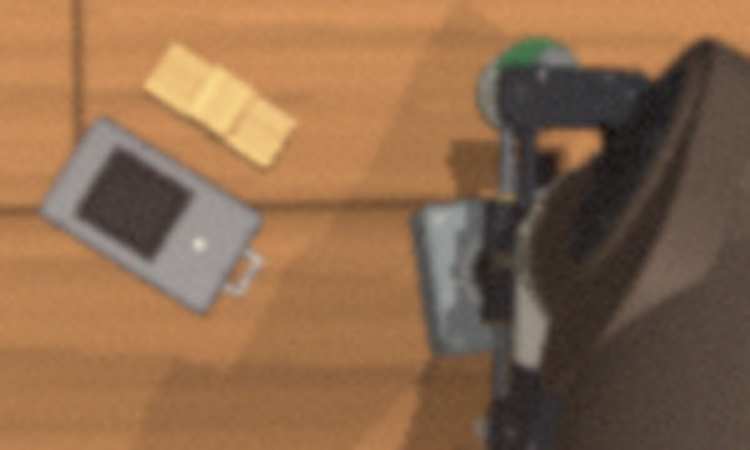

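The remote hasn't moved and its key is down: its median height dropped about 5.3 mm and the press met a 24 N hard stop. The tool is over the round button, and the gripper body will stay about 24 mm above the glue bottle's top.

>>> apply_moves:
  commands:
    - [0,0,-0.03,-0.6,0]
    - [0,0,0,-0.3,0]
    - [0,0,0,0,0]
    - [0,0,0,-0.08,0]
    - [0,0,0,-0.07,0]
    - [0,0,0,-0.04,0]
    - [0,0,0,0,0]

```text
clock: 7.25
position: [0.5015, -0.1912, 0.0736]
ee_rot: [2.29, 2.149, 0.002]
force: [1.4, 3.0, 4.5]
width: 0.008
gripper_force: 2.3
```

>>> apply_moves:
  commands:
    - [0,0,0,-0.03,0]
    - [0,0,0,0,0]
    - [0,0,0,0,0]
    - [0,0,0,0,0]

```text
clock: 7.75
position: [0.5015, -0.1913, 0.073]
ee_rot: [2.291, 2.149, 0.003]
force: [-2.4, 6.3, 22.2]
width: 0.003
gripper_force: 10.8
```

Fully in: 22 N against the stop at z = 0.073, held about 0.5 s. Releasing.

>>> apply_moves:
  commands:
    - [0,0,0,0.7,0]
    - [0,0,0,0.8,0]
    - [0,-0.5,0,0.8,0]
    - [0,-0.5,0.8,0,0]
    - [0,-0.5,0.9,0,0]
    - [0,-0.5,0.9,0,0]
    - [0,0,0,0,0]
    - [0,0,0,0,0]

```text
clock: 8.75
position: [0.3807, -0.0361, 0.2095]
ee_rot: [2.291, 2.149, 0.0]
force: [0.6, -0.4, 0.0]
width: 0.005
gripper_force: 0.0
```

```bash
python3 - <<'E'
from h import *
im,d=imaging.get_image('top')
for n,(c0,c1,r0,r1) in dict(start=(312,319,200,208),stop=(338,347,195,205),key=(238,246,186,194),rocker=(155,162,190,203)).items():
    v,u=np.mgrid[r0:r1,c0:c1];P=world('top',np.c_[u.ravel(),v.ravel()],depth=d[v,u].ravel());print(n,np.median(P,0).round(4))
print(observe()['position'],observe()['force'])
cv2.imwrite('pics/t4.png',im[:,:,::-1])
E
```

```text
start [ 0.5019 -0.1892  0.0792]
stop [ 0.5119 -0.2684  0.0796]
key [0.5491 0.0217 0.032 ]
rocker [0.5317 0.2616 0.0748]
[ 0.38100143 -0.03652752  0.20944625] [-0.03690951  0.09132758  0.53520469]
```

View pics/t4.png

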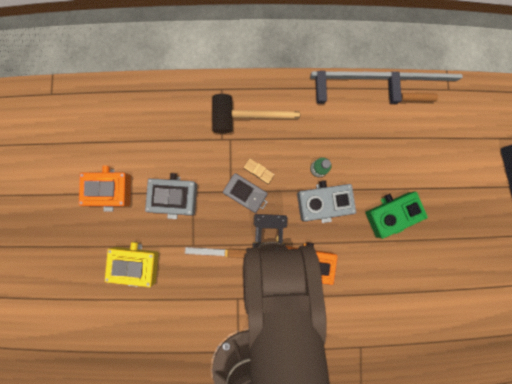

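The picture shows nothing displaced: remote at (246,192), glue bottle at (321,167), chisel blade at (205,252). Depth puts the start and stop tops near 80 mm (out), the key at 32 mm (down) and the rocker's +y half at 75 mm (level).

```bash
python3 -c "
from cell import arm
print(arm.sign_off())"
```

```text
the job is handed in; nothing more can be done
None
```

I switched the mains rocker on, pressed the remote's key down, then pressed and released the start button, in that order; nothing else looked disturbed, and the job is handed in (sign-off returned no verdict).

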